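# Old drive through the bin's spring gate

## Task

Feed the old portable drive that lies on the collection bin's feed table into the bin without gripping or lifting anything: with the gripper open, push the bin's self-closing gate inward with one finger and, while that finger holds it open, push the drive through the gateway with the other finger until it drops into the bin. Do not shove the gate open with the drive itself. Then come clear so that the gate swings shut, and leave the other things on the desk where they are.

Things in the scene. Friction and masses are not known exactly. Their poses are not given: they have to be found in the camera images.
- bin: Grey metal collection bin, fixed on the desk; origin on the desk under the middle of the gateway; +x = feed direction (into the bin), +y left of it, z up. In its frame: flat solid feed table 80 mm above the desk from x = -190 to +12 mm, then a straight drop into the well. The feed lane is 150 mm wide (y = -75 to +75 mm) between rails 15 mm above the feed table.
- gateway (a point): middle of the gateway at feed-table height (bin frame x = 0, y = 0, z = 80 mm), axes as the bin's. Posts 50 mm tall stand just outside y = +-75 mm; nothing spans the gateway above, so fingers pointing down can travel through it over the feed table and on over the well.
- well (a point): floor of the bin's well (bin frame x = 85 mm, z = 5 mm), axes as the bin's. The well runs from x = 12 to 240 mm and y = -78 to +78 mm; its walls reach 125 mm above the desk. It is open above up to x = 156 mm; behind that a flat cover closes it, top at 125 mm.
- gate (a joint): gate angle, rad. Upright aluminium plate across the gateway, 143 mm wide, 5 mm thick, 5 to 45 mm above the feed table, hinged upright at its left end (bin x = 0, y = +75 mm). 0 = closed; grows as its free end swings into the bin (+x), the only way it opens; stop at 1.6. A spring always shuts it: 0.2 N m closed, 0.36 open, so some 7 N to start it 30 mm from the hinge.
- gate_hinge (a point): on the gate's hinge axis, at the gate's top edge (45 mm above the feed table)
- gate_edge (a point): top corner of the gate's free end, 145 mm from the hinge axis, 45 mm above the feed table; moves with the gate
- drive: old portable drive: plain black box, small metal plate on top, 50 mm along its x, 60 mm along its y, 22 mm tall, about 0.14 kg; origin at the centre of its underside. Starts flat on the feed table, right of the lane's middle, its centre 65 to 100 mm before the gate, its x axis within 0.2 rad of the feed direction; a finger has room between it and the left rail.
- brick: black laptop power brick, 110 x 50 x 30 mm; a bystander, to be left alone; origin at the centre of its underside
- mouse: grey computer mouse, about 100 x 58 x 34 mm; a bystander, to be left alone; origin at the centre of its underside
- mug: white mug, 80 mm wide, 90 mm tall, handle to its +y; a bystander, to be left alone; origin at the centre of its underside
- stapler: black desk stapler, 140 x 36 mm, about 50 mm tall; a bystander, to be left alone; origin at the centre of its underside
- calculator: flat grey desk calculator, 150 x 85 x 16 mm; a bystander, to be left alone; origin at the centre of its underside
- penpot: dark metal pen pot, 80 mm wide, 100 mm tall (145 mm with its pens); a bystander, to be left alone; origin at the centre of its underside
- tape: roll of pale tape lying flat on the bin's rear cover, 68 mm wide, 18 mm high; a bystander, to be left alone; origin at the centre of its underside
Mind the look-alikes: they are no part of the job. Leave any purple look-alike of the drive alone.

How it is judged:
By the outcome, as a careful person would: the job done as asked, in the order asked, and still so for the second after the job is handed in, with the robot touching nothing.
It also fails if it takes over 42 s, if anything falls off the work surface, if the arm or the gripper's body presses on something with over 40 N, if the wrist force passes 120 N, or if a joint passes its speed limit or range.

## Robot

A 6-joint arm with a two-finger parallel gripper is mounted at the origin on the work surface. World frame = base frame: x ahead of the robot, y to its left, z up, the work surface at z = 0. Lengths are in m, angles in rad, forces in N, time in s.
With the tool pointing down it reaches from about 0.4 to 0.825 m from the base axis. Payload 7 kg.
Tool frame: the origin (TCP) lies on the centre line of the jaws, within the pads' length; the fingertips stand 22 mm ahead of it and the grasp point (between the pads) lies 3 mm ahead of it; z points along the fingers, y is the line along which they close (so a half turn about z gives the same grasp; the last joint's range is limited). The gripper opens to 85 mm and grips with 20 to 120 N. Pads are 22 mm wide; open, the fingers measure 114 mm over their backs; the gripper's body (76 mm by 85 mm) begins 54 mm behind the grasp point. The pads swing forward as they close: fully open they stand 13 mm farther back than shut.
Start: joints at [1.574, 0.359, 0.012, 0, -1.224, -0.288], TCP at [0.19, 0.648, 0.253] pointing down, gripper open.
Joint ranges: [-3.07, 3.07], [-1.43, 2.12], [-1.02, 1.25], [-3.03, 1.67], [-3.05, -0], [-3.03, 3.03]. Speed limits (rad/s): [2.39, 2.39, 3.01, 3.14, 3.14, 3.14].

## Interface

Orientations are given as a rotation vector (axis times angle).
In Python, from rig import robot gives the robot as it stands.
- The arm moves only by the tool drive_tool, never from a script. Its argument "motion" is a list of rows, each an object with "travel": the shift along the tool's x, y, z in units of 50 mm (1.0 is 50 mm), a list of three; "turn": the turn about the tool's z in units of 6 degrees (1.0 is 6 degrees). In form: [{"travel": [x, y, z], "turn": turn}, ...]. A call has 1 to 8 rows; each row shifts and turns the commanded pose from where the row before left it, along the tool's axes as they then stand; what a row does not reach is not made up. A row lasts 1/8 s, in which the tool goes at most 62.5 mm and 10.7 degrees, less where a joint would pass 70% of its speed; a pose out of reach is approached as far as the arm can. A call is refused whole if a number of a shift passes 1 or a number of a turn 1, either way. A call with a gripper value outside its range is refused whole. "hand" is the opening, from -1 (shut) to 1 (fully open), set as the call begins (left out, the last holds). The fingers move at their own pace and stop on an object; "newtons" is the grip in N (left out, the last holds). Time passes only in rows, so rows that do not move let the fingers close. It gives the time, the measured TCP pose, the force, the opening and the grip force at its end, in the units of the state.
- robot.get_state(): the state, without advancing time (a new reading comes with each control period).
- robot.snapshot(name): name is "side" or "top"; returns a dict with "img" (480x640x3 uint8, blue, green, red), "camera_matrix" (3x3 intrinsics, pixels), "D" ([k1, k2, p1, p2, k3] as OpenCV has them; the pictures are not rectified), "T" (4x4, takes a point from camera to world coordinates). Camera axes: x right, y up, looking along -z (the intrinsics and any distortion apply to the point x, -y, -z); pixel columns grow to the right and rows downward; lengths in m; the calibration is good to about 2 mm. A picture is of the moment at which its call begins. There is no depth.
- robot.sign_off(): hands the job in; it is judged then, once.
The state is a dict: "t": time; "qpos": joint angles; "qd": joint speeds; "joint_torque": joint torques, N m; "tcp_pos": TCP position; "tcp_rot": TCP orientation; "contact_force": force on the tool from outside, world axes, zero at the start; "moment": the same for the moment, N m; "opening": finger opening in m; "grasp_force": force on a finger pad.
Only numpy, scipy, OpenCV 4.12 (cv2) and the standard library are available. Lean on these libraries where they do the work, as an engineer would, in place of code of your own. Each camera call takes 0.05 s, during which the arm holds its last target. There are 200 camera calls.

## Working session

There is one attempt and no reset: what is moved stays moved. The work goes in short steps, Python scripts to look and compute and a tool call to move; the robot and the scene stay as the last step left them, time stands still between calls to the robot, and variables do not carry over. Pictures are saved under pics/ and viewed, at most 11 in all, crops included, and the job is handed in when it is done.

Besides the shell and the picture viewer there is one more tool, called in YAML: its name, and indented under it one key for each argument. drive_tool: Moves the arm, as the interface text tells. Its arguments: {"type":"object","properties":{"motion":{"type":"array","items":{"type":"object","properties":{"travel":{"type":"array","items":{"type":"number"}},"turn":{"type":"number"}}}},"hand":{"type":"number"},"newtons":{"type":"number"}},"required":["motion"]}

```bash
mkdir -p pics; cat > h.py <<'E'
import numpy as np, cv2
from rig import robot
def snap(v,fn):
    s=robot.snapshot(v); cv2.imwrite('pics/'+fn,s['img']); np.savez('pics/'+v+'.npz',K=s['camera_matrix'],D=s['D'],T=s['T']); return s
def ray(v,px,z):
    c=np.load('pics/'+v+'.npz'); u=cv2.undistortPoints(np.array([[px]],float),c['K'],c['D'])[0,0]
    d=c['T'][:3,:3]@np.array([u[0],-u[1],-1]); o=c['T'][:3,3]
    return o+d*(z-o[2])/d[2]
def proj(v,P):
    c=np.load('pics/'+v+'.npz'); p=(np.array(P,float)-c['T'][:3,3])@c['T'][:3,:3]; p=p*[1,-1,-1]
    return cv2.projectPoints(p.reshape(-1,1,3),np.zeros(3),np.zeros(3),c['K'],c['D'])[0][:,0]
E
python3 - <<'E'
from h import *
for v in('top','side'):
    s=snap(v,v+'0.png'); print(s['T'].round(3).tolist())
st=robot.get_state(); print(st)
E
```

```text
[[0.011, 0.992, -0.127, 0.375], [-1.0, 0.014, 0.023, 0.005], [0.024, 0.127, 0.992, 1.322], [0.0, 0.0, 0.0, 1.0]]
[[0.72, 0.421, -0.552, -0.09], [-0.694, 0.435, -0.573, -0.684], [-0.001, 0.796, 0.605, 0.798], [0.0, 0.0, 0.0, 1.0]]
{'t': 0.1, 'qpos': array([ 1.57413087e+00,  3.59307466e-01,  1.11927215e-02, -2.81029172e-04,
       -1.22411056e+00, -2.88084447e-01]), 'qd': array([ 0.00100784, -0.00195841,  0.00184138,  0.00199992,  0.00031535,
       -0.00072164]), 'joint_torque': array([-8.97262544e-04, -5.84769309e+01,  2.94104004e+01,  6.95451558e+00,
       -3.19021543e-03,  9.81219500e-06]), 'tcp_pos': array([0.18954926, 0.64744559, 0.25248574]), 'tcp_rot': array([ 3.10834655e+00, -4.45717152e-01, -8.47229451e-05]), 'contact_force': array([-0.13626817, -0.83531503,  0.27533578]), 'moment': array([ 0.02137459,  0.03094136, -0.00448813]), 'grasp_force': 0.0, 'opening': 0.08515317668959083}
```

View pics/top0.png

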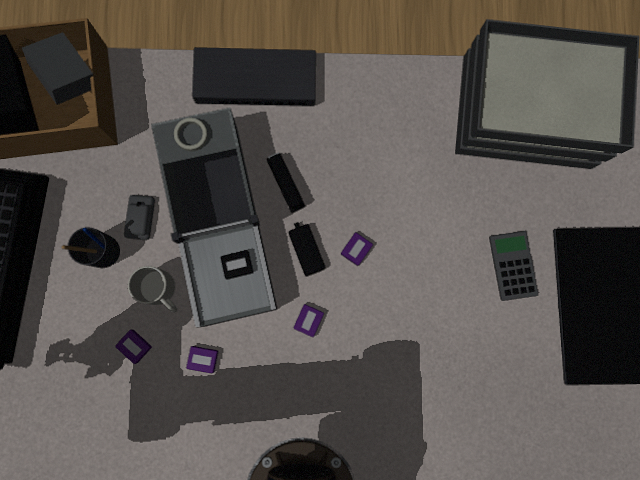

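View pics/side0.png

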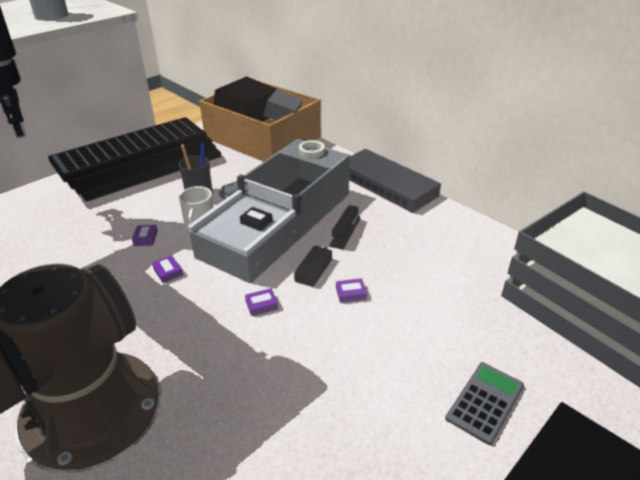

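The top view shows the bin with its gateway from about (180,237) to (257,222), and the drive at (237,263) on the feed table. The purple look-alikes lie on the desk outside the bin. I'll enlarge the bin to read points off it.

```bash
python3 - <<'E'
from h import *
im=cv2.imread('pics/top0.png')[100:340,140:300]; im=cv2.resize(im,None,fx=2.5*1,fy=2.5,interpolation=cv2.INTER_CUBIC)
im2=cv2.imread('pics/side0.png')[130:280,180:360]; 
im2=cv2.resize(im2,(400,333),interpolation=cv2.INTER_CUBIC)
o=np.zeros((600,800,3),np.uint8); o[:,:400]=im; o[:333,400:]=im2; cv2.imwrite('pics/c0.png',cv2.convertScaleAbs(o,alpha=1.6))
E
```

```text
(no output)
```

View pics/c0.png

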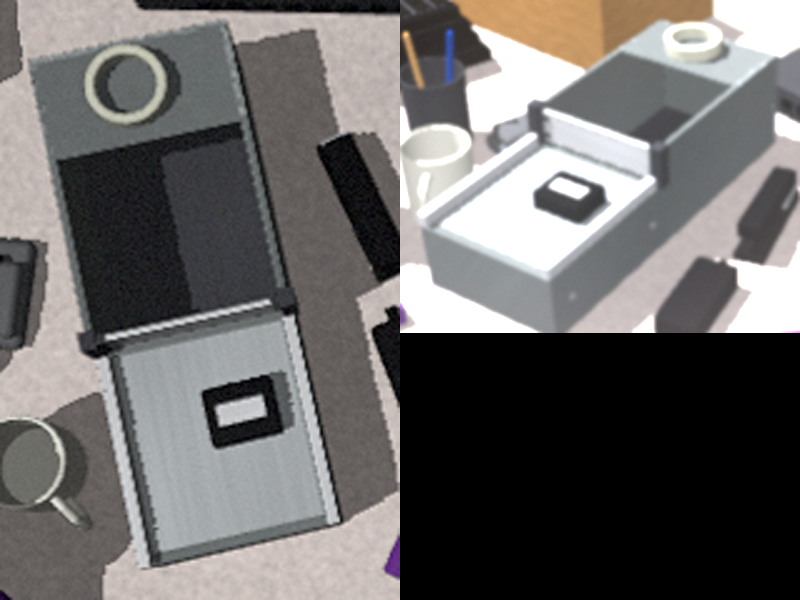

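The crop (scale 2.5, offset 140,100) shows these points:
- Post tops at about (95,343) and (285,301).
- Rail front ends at (143,568) and (340,522).
- Cover rear corners at (30,62) and (222,22).
- Drive top corners at (203,392), (270,376), (285,432) and (216,448).

```bash
python3 - <<'E'
from h import *
f=lambda c,z: ray('top',(c[0]/2.5+140-.2,c[1]/2.5+100-.2),z)[:2]
pl,pr=f((95,343),.13),f((285,301),.13)
fl,fr=f((143,568),.095),f((340,522),.095)
bl,br=f((30,62),.125),f((222,22),.125)
for n,p in zip('pl pr fl fr bl br'.split(),(pl,pr,fl,fr,bl,br)): print(n,p.round(4))
mf,mb,mp=(fl+fr)/2,(bl+br)/2,(pl+pr)/2
print('len',np.linalg.norm(mb-mf),'w',[np.linalg.norm(a-b) for a,b in((pl,pr),(fl,fr),(bl,br))])
d=mb-mf; yaw=np.arctan2(d[1],d[0]); e=np.array([np.cos(yaw),np.sin(yaw)]); print('yaw',yaw,[np.arctan2(*( (a-b)*[-1,1])) for a,b in((pl,pr),(fl,fr),(bl,br))])
print('gate along from front',(mp-mf)@e, 'post mid lateral',(mp-mf)@[-e[1],e[0]])
o=mf+e*.19; print('origin from front',o,'from posts',mp)
D=[f(c,.102) for c in((203,392),(270,376),(285,432),(216,448))]
c=np.mean(D,0); R=np.array([e,[-e[1],e[0]]])
for oo in(o,mp): print('drive c in bin',R@(c-oo), [(R@(q-oo)).round(4).tolist() for q in D])
# wall front/back check via proj
G=np.array([[0,.075,.125],[0,-.070,.125],[-.19,.075,.08],[-.19,-.075,.08]])
W=np.c_[o+G[:,:2]@R,G[:,2]]; print(((proj('top',W)-[140,100])*2.5).round(),((proj('side',W)-[180,130])*[400/180,333/150]+[400,0]).round())
E
```

```text
pl [0.5412 0.2609]
pr [0.5784 0.1066]
fl [0.3586 0.2213]
fr [0.3981 0.0593]
bl [0.7796 0.3255]
br [0.8181 0.1659]
len 0.433491533844892 w [np.float64(0.15872271893409562), np.float64(0.16673719470162232), np.float64(0.16417992667592632)]
yaw 0.24559288293974466 [np.float64(0.23673650818308167), np.float64(0.23918816694919565), np.float64(0.23637826776738474)]
gate along from front 0.18655712246417858 post mid lateral -0.001945126068269326
origin from front [0.56264282 0.1864754 ] from posts [0.55977618 0.18375157]
drive c in bin [-0.0827877  -0.02581646] [[-0.0586, 0.0035], [-0.0583, -0.0539], [-0.1072, -0.0558], [-0.107, 0.0029]]
drive c in bin [-0.07934482 -0.02387134] [[-0.0552, 0.0054], [-0.0549, -0.0519], [-0.1038, -0.0538], [-0.1035, 0.0049]]
[[ 98. 339.]
 [271. 300.]
 [156. 566.]
 [330. 524.]] [[539. 109.]
 [647. 147.]
 [425. 230.]
 [540. 279.]]
```

The fit agrees with the sizes given:

| Item | Result |
|---|---|
| Bin origin | about (0.561, 0.185) |
| Bin yaw | about 0.241 rad |
| Drive centre, bin frame | (-81, -25) mm |
| Drive yaw | about 0 |

1. Nudge the drive sideways, flush against the right rail, so the rail guides it.
2. Set the tool at a slant, with the left finger leading onto the gate and the right finger behind the drive.
3. Push straight along +x.

I'll turn by 60° first.

drive_tool:
  motion:
    - {"travel": [0, 1, 0], "turn": 1}
    - {"travel": [0, 1, 0], "turn": 1}
    - {"travel": [0, 1, 0], "turn": 1}
    - {"travel": [0, 1, 0], "turn": 1}
    - {"travel": [0, 1, 0], "turn": 1}
    - {"travel": [0, 0, 0], "turn": 1}
    - {"travel": [0, 0, 0], "turn": 1}
    - {"travel": [0, 0, 0], "turn": 1}
  hand: 1

```text
t: 1.1
tcp_pos: [0.0722, 0.4298, 0.2533]
tcp_rot: [2.657, -1.676, -0.0]
contact_force: [0.6, -0.1, -0.7]
opening: 0.0856
grasp_force: 0.0
```

drive_tool:
  motion:
    - {"travel": [0, 0, 0], "turn": 1}
    - {"travel": [0, 0, 0], "turn": 1}
    - {"travel": [0, 0, 0], "turn": 0}

```text
t: 1.48
tcp_pos: [0.0724, 0.4299, 0.2531]
tcp_rot: [2.471, -1.94, 0.0]
contact_force: [-0.2, -0.3, 0.7]
opening: 0.0856
grasp_force: 0.0
```

```bash
cat >> h.py <<'E'
from scipy.spatial.transform import Rotation as Ro
O=np.array([.561,.185]); Y=.241; B=np.array([[np.cos(Y),np.sin(Y)],[-np.sin(Y),np.cos(Y)]])
def where():
    s=robot.get_state(); R=Ro.from_rotvec(s['tcp_rot']).as_matrix(); p=s['tcp_pos']
    b=B@(p[:2]-O); l=B@(-R[:2,1]); th=np.degrees(np.arctan2(l[0],l[1]))
    print('t',s['t'],'tcp bin mm',(b*1e3).round(1),'z',(p[2]*1e3).round(1),'theta',th.round(1),'L',((b+.05*l)*1e3).round(1),'R',((b-.05*l)*1e3).round(1),'F(bin)',(B@s['contact_force'][:2]).round(1),s['contact_force'][2].round(1),'tilt',R[2].round(3))
    return b,p,R,th
def goto(bx,by,z,th=None):
    b,p,R,t0=where(); w=O+B.T@np.array([bx,by]); d=np.r_[w,z]-p
    print('units now',(R.T@d/.05).round(3), 'turn',None if th is None else round((th-t0)/6,2))
    if th is not None:
        R2=R@Ro.from_euler('z',th-t0,degrees=True).as_matrix(); print('units after turn',(R2.T@d/.05).round(3))
E
python3 -c "
from h import *
goto(-.125,.022,.16,90)"
```

```text
t 1.475 tcp bin mm [-416.1  354.4] z 253.1 theta 90.1 L [-366.1  354.3] R [-466.1  354.5] F(bin) [-0.2 -0.3] 0.7 tilt [ 0.  0. -1.]
units now [ 6.638 -5.832  1.864] turn -0.02
units after turn [ 6.648 -5.822  1.864]
```

drive_tool:
  motion:
    - {"travel": [0.4, -0.97, 0]}
    - {"travel": [0.4, -0.97, 0]}
    - {"travel": [0.7, -0.97, 0]}
    - {"travel": [0.7, -0.97, 0]}
    - {"travel": [0.7, -0.97, 0]}
    - {"travel": [0.7, -0.97, 0]}
    - {"travel": [0.9, 0, 0]}
    - {"travel": [0.9, 0, 0]}

```text
validation failed for argument at $.mo...
```

drive_tool:
  motion:
    - {"travel": [0.9, 0, 0.5]}
    - {"travel": [0.34, 0, 0.8]}
    - {"travel": [0, 0, 0.56]}
    - {"travel": [0, 0, 0]}
    - {"travel": [0, 0, 0]}

```text
validation failed for argument at $.mo...
```

```bash
python3 - <<'E'
from h import *
goto(-.125,.022,.112,90)
a=snap('top','t1.png')['img'][130:350,140:300]; b=snap('side','s1.png')['img'][110:290,150:370]
o=np.zeros((550,800,3),np.uint8); a=cv2.resize(a,(400,550)); b=cv2.resize(b,(400,327)); o[:,:400]=a; o[:327,400:]=b
cv2.imwrite('pics/c1.png',cv2.convertScaleAbs(o,alpha=1.4))
E
```

```text
t 1.475 tcp bin mm [-416.1  354.4] z 253.1 theta 90.1 L [-366.1  354.3] R [-466.1  354.5] F(bin) [-0.2 -0.3] 0.7 tilt [ 0.  0. -1.]
units now [ 6.638 -5.832  2.824] turn -0.02
units after turn [ 6.647 -5.822  2.824]
```

View pics/c1.png

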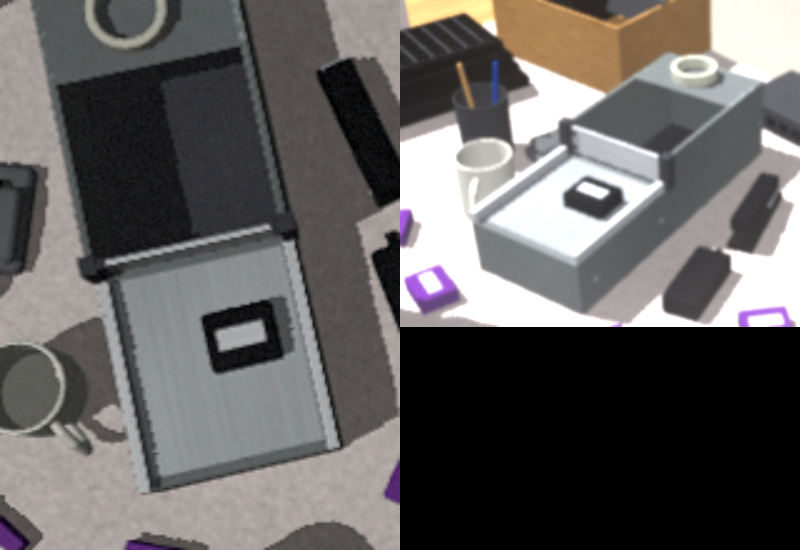

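The moves were refused because the rows left out "turn", so the arm hasn't moved. The picture shows the scene unchanged, with the drive at crop (242,336). I'll resend with turn included.

drive_tool:
  motion:
    - {"travel": [0.4, -0.97, 0], "turn": 0}
    - {"travel": [0.4, -0.97, 0], "turn": 0}
    - {"travel": [0.7, -0.97, 0], "turn": 0}
    - {"travel": [0.7, -0.97, 0], "turn": 0}
    - {"travel": [0.7, -0.97, 0], "turn": 0}
    - {"travel": [0.7, -0.97, 0], "turn": 0}
    - {"travel": [0.9, 0, 0], "turn": 0}
    - {"travel": [0.9, 0, 0], "turn": 0}

```text
t: 2.58
tcp_pos: [0.4196, 0.2351, 0.2527]
tcp_rot: [2.47, -1.939, -0.0]
contact_force: [0.4, 0.0, 1.3]
opening: 0.0853
grasp_force: 0.0
```

drive_tool:
  motion:
    - {"travel": [0.9, 0, 0.5], "turn": 0}
    - {"travel": [0.34, 0, 0.8], "turn": 0}
    - {"travel": [0, 0, 0.56], "turn": 0}
    - {"travel": [0, 0, 0], "turn": 0}
    - {"travel": [0, 0, 0], "turn": 0}

```text
t: 3.2
tcp_pos: [0.4343, 0.177, 0.1613]
tcp_rot: [-2.471, 1.939, -0.001]
contact_force: [-0.2, 0.8, 0.3]
opening: 0.0849
grasp_force: 0.0
```

```bash
python3 - <<'E'
from h import *
goto(-.125,.022,.112,90)
a=snap('top','t2.png')['img'][130:350,140:300]; b=snap('side','s2.png')['img'][110:290,150:370]
o=np.zeros((550,800,3),np.uint8); a=cv2.resize(a,(400,550)); b=cv2.resize(b,(400,327)); o[:,:400]=a; o[:327,400:]=b
cv2.imwrite('pics/c2.png',cv2.convertScaleAbs(o,alpha=1.4))
E
```

```text
t 3.2 tcp bin mm [-125.    22.4] z 161.3 theta 90.0 L [-75.   22.4] R [-175.    22.5] F(bin) [-0.   0.8] 0.3 tilt [-0.    -0.001 -1.   ]
units now [0.009 0.001 0.987] turn -0.01
units after turn [0.009 0.001 0.987]
```

View pics/c2.png

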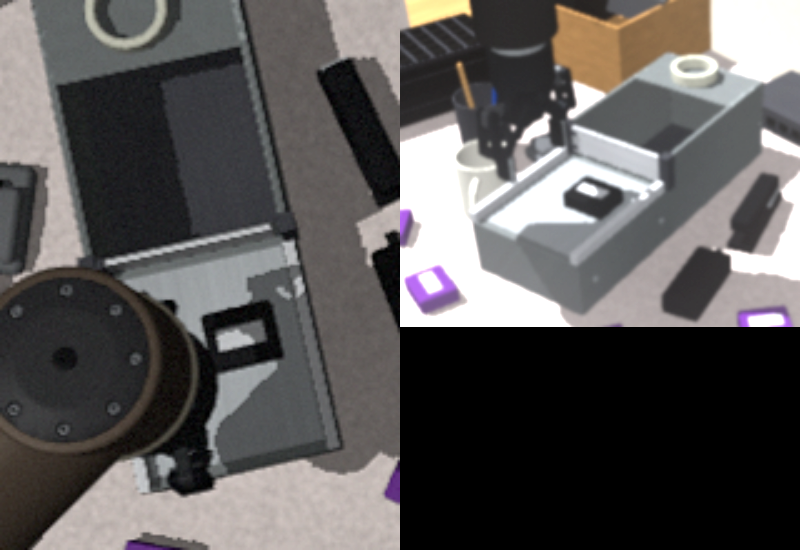

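The gripper is over the lane: rear finger at crop (190,470), front finger near (170,305), and the drive clear to the right. I'll descend, then check the fingertip height against the side view.

drive_tool:
  motion:
    - {"travel": [0, 0, 0.5], "turn": 0}
    - {"travel": [0, 0, 0.46], "turn": 0}
    - {"travel": [0, 0, 0], "turn": 0}
    - {"travel": [0, 0, 0], "turn": 0}

```text
t: 3.8
tcp_pos: [0.4343, 0.177, 0.1136]
tcp_rot: [-2.47, 1.939, -0.001]
contact_force: [-0.4, 0.6, 0.4]
opening: 0.0851
grasp_force: 0.0
```

```bash
python3 - <<'E'
from h import *
b,p,R,t=where()
b2=snap('side','s3.png')['img'][150:260,170:300]
for y in(.08,.09,.1,.11):
    print(y,[((proj('side',[np.r_[O+B.T@np.array([x,.022]),y]])[0]-[170,150])*6).round(0).tolist() for x in(-.175,-.075)])
cv2.imwrite('pics/c3.png',cv2.convertScaleAbs(cv2.resize(b2,None,fx=6,fy=5.4,interpolation=cv2.INTER_CUBIC),alpha=1.3))
E
```

```text
t 3.8 tcp bin mm [-124.9   22.5] z 113.6 theta 90.1 L [-74.9  22.4] R [-174.9   22.6] F(bin) [-0.2  0.7] 0.4 tilt [-0.001 -0.002 -1.   ]
0.08 [[257.0, 529.0], [428.0, 398.0]]
0.09 [[254.0, 507.0], [426.0, 377.0]]
0.1 [[250.0, 485.0], [423.0, 356.0]]
0.11 [[247.0, 464.0], [421.0, 334.0]]
```

View pics/c3.png

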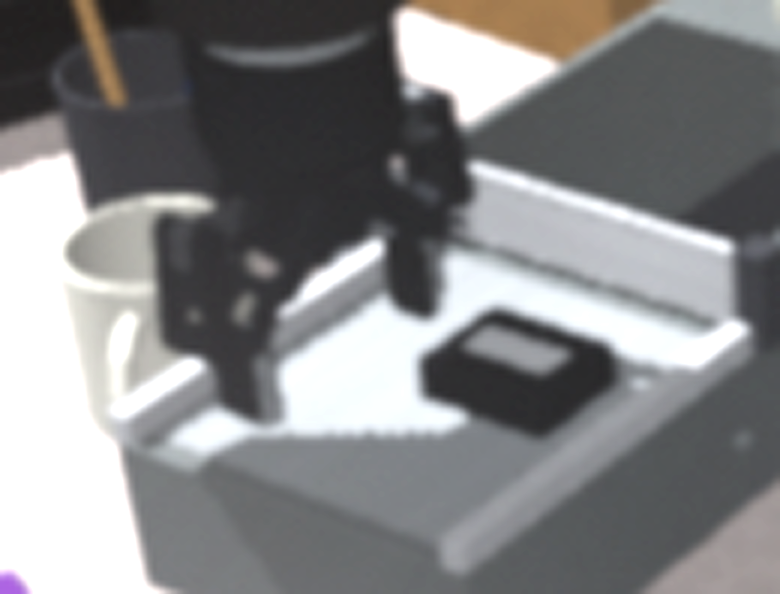

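In the crop the fingertips are at (255,418) and (415,310), about 105 mm high. That is roughly 9 mm ahead of the TCP when open. I'll lower to about 87 mm and then nudge the drive toward the right rail.

drive_tool:
  motion:
    - {"travel": [0, 0, 0.2], "turn": 0}
    - {"travel": [0, 0, 0.14], "turn": 0}
    - {"travel": [0, 0, 0], "turn": 0}
    - {"travel": [0, 0, 0], "turn": 0}

```text
t: 4.35
tcp_pos: [0.4337, 0.1763, 0.0953]
tcp_rot: [2.47, -1.941, 0.0]
contact_force: [0.3, 0.2, 0.5]
opening: 0.0851
grasp_force: 0.0
```

drive_tool:
  motion:
    - {"travel": [0.1, 0, 0], "turn": 0}
    - {"travel": [0.1, 0, 0], "turn": 0}
    - {"travel": [0.1, 0, 0], "turn": 0}
    - {"travel": [0.1, 0, 0], "turn": 0}
    - {"travel": [0.06, 0, 0], "turn": 0}
    - {"travel": [0, 0, 0], "turn": 0}

```text
t: 5.1
tcp_pos: [0.439, 0.1536, 0.0952]
tcp_rot: [2.469, -1.941, -0.0]
contact_force: [0.1, 0.3, 0.2]
opening: 0.0856
grasp_force: 0.0
```

```bash
python3 - <<'E'
from h import *
where()
a=snap('top','t4.png')['img'][180:340,160:300]; b=snap('side','s4.png')['img'][150:260,190:320]
o=np.zeros((457,800,3),np.uint8); a=cv2.resize(a,(400,457)); b=cv2.resize(b,(400,338)); o[:,:400]=a; o[:338,400:]=b
cv2.imwrite('pics/c4.png',cv2.convertScaleAbs(o,alpha=1.4))
E
```

```text
t 5.1 tcp bin mm [-126.    -1.4] z 95.2 theta 90.2 L [-76.   -1.5] R [-176.    -1.2] F(bin) [0.2 0.2] 0.2 tilt [ 0.  0. -1.]
```

View pics/c4.png

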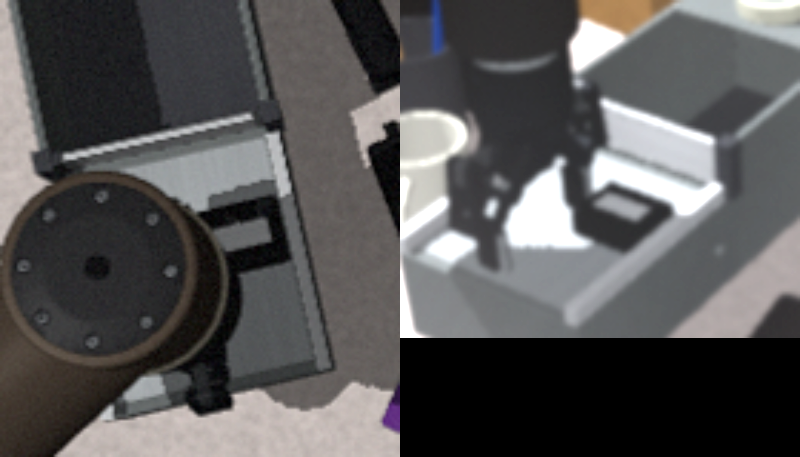

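In the top crop, the drive has slid right; its right top corners are at (276,197) and (291,258), with the rail close by. I'll check the remaining gap.

```bash
python3 - <<'E'
from h import *
for c in((276,197),(291,258)): print((B@(ray('top',(160+c[0]/2.857-.2,180+c[1]/2.857-.2),.102)[:2]-O)).round(4))
E
```

```text
[-0.0572 -0.0713]
[-0.1036 -0.0723]
```

drive_tool:
  motion:
    - {"travel": [0.03, 0, 0], "turn": 0}
    - {"travel": [0.03, 0, 0], "turn": 0}
    - {"travel": [0, 0, 0], "turn": 0}
    - {"travel": [0, 0, 0], "turn": 0}

```text
t: 5.7
tcp_pos: [0.4401, 0.1515, 0.0954]
tcp_rot: [-2.47, 1.94, -0.0]
contact_force: [0.3, 3.5, -0.9]
opening: 0.0854
grasp_force: 1.7
```

drive_tool:
  motion:
    - {"travel": [-0.15, 0, 0], "turn": 0}
    - {"travel": [0, 0, 0], "turn": -1}
    - {"travel": [0, 0, 0], "turn": -1}
    - {"travel": [0, 0, 0], "turn": -1}
    - {"travel": [0, 0, 0], "turn": -1}
    - {"travel": [0, 0, 0], "turn": -1}
    - {"travel": [0, 0, 0], "turn": -1}
    - {"travel": [0, 0, 0], "turn": -1}

```text
t: 6.7
tcp_pos: [0.4376, 0.1582, 0.0952]
tcp_rot: [3.002, -0.921, -0.001]
contact_force: [0.7, -0.0, -0.0]
opening: 0.0854
grasp_force: 0.0
```

drive_tool:
  motion:
    - {"travel": [0, 0, 0], "turn": -1}
    - {"travel": [0, 0, 0], "turn": -1}
    - {"travel": [0, 0, 0], "turn": -0.2}
    - {"travel": [0, 0, 0], "turn": 0}

```text
t: 7.2
tcp_pos: [0.4378, 0.1583, 0.0952]
tcp_rot: [3.087, -0.578, -0.0]
contact_force: [-0.6, -0.1, -0.1]
opening: 0.0857
grasp_force: 0.0
```

```bash
python3 -c "
from h import *
goto(-.0965,.003,.095,35)"
```

```text
t 7.2 tcp bin mm [-126.     3.5] z 95.2 theta 35.0 L [-97.3  44.5] R [-154.7  -37.4] F(bin) [-0.6  0. ] -0.1 tilt [-0.  0. -1.]
units now [ 0.489 -0.33   0.004] turn -0.0
units after turn [ 0.489 -0.33   0.004]
```

The 3.5 N reading on the last nudge says the drive is flush against the rail. Next I'll push along bin +x and stop just before the gate.

drive_tool:
  motion:
    - {"travel": [0.15, -0.105, 0], "turn": 0}
    - {"travel": [0.15, -0.105, 0], "turn": 0}
    - {"travel": [0.15, -0.105, 0], "turn": 0}
    - {"travel": [0.12, -0.084, 0], "turn": 0}
    - {"travel": [0.12, -0.084, 0], "turn": 0}
    - {"travel": [0.12, -0.084, 0], "turn": 0}
    - {"travel": [0.12, -0.084, 0], "turn": 0}
    - {"travel": [0.12, -0.084, 0], "turn": 0}

```text
t: 8.2
tcp_pos: [0.5007, 0.1739, 0.0953]
tcp_rot: [3.088, -0.576, -0.0]
contact_force: [-1.6, -0.2, -0.4]
opening: 0.0856
grasp_force: 0.3
```

```bash
python3 - <<'E'
from h import *
where()
a=snap('top','t5.png')['img'][180:340,160:300]; b=snap('side','s5.png')['img'][150:260,190:320]
o=np.zeros((457,800,3),np.uint8); a=cv2.resize(a,(400,457)); b=cv2.resize(b,(400,338)); o[:,:400]=a; o[:338,400:]=b
cv2.imwrite('pics/c5.png',cv2.convertScaleAbs(o,alpha=1.4))
E
```

```text
t 8.2 tcp bin mm [-61.3   3.6] z 95.3 theta 34.9 L [-32.6  44.6] R [-89.9 -37.4] F(bin) [-1.6  0.2] -0.4 tilt [-0.  0. -1.]
```

View pics/c5.png

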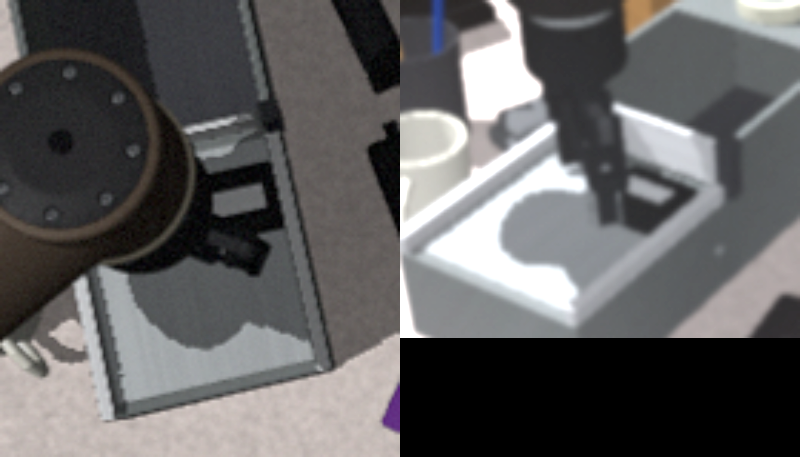

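The drive is still along the rail with the right finger behind it at crop (245,250), and it is square, with right corners at (268,162) and (282,228). The gate is still closed ahead of it. I'll go on; the left finger meets the gate first.

drive_tool:
  motion:
    - {"travel": [0.12, -0.084, 0], "turn": 0}
    - {"travel": [0.12, -0.084, 0], "turn": 0}
    - {"travel": [0.12, -0.084, 0], "turn": 0}
    - {"travel": [0.1, -0.07, 0], "turn": 0}
    - {"travel": [0.1, -0.07, 0], "turn": 0}
    - {"travel": [0, 0, 0], "turn": 0}

```text
t: 9.05
tcp_pos: [0.532, 0.1815, 0.095]
tcp_rot: [3.087, -0.575, -0.004]
contact_force: [-8.9, 0.3, 5.3]
opening: 0.0857
grasp_force: 4.8
```

```bash
python3 - <<'E'
from h import *
where()
a=snap('top','t6.png')['img'][150:310,160:300]; b=snap('side','s6.png')['img'][140:250,200:330]
o=np.zeros((457,800,3),np.uint8); a=cv2.resize(a,(400,457)); b=cv2.resize(b,(400,338)); o[:,:400]=a; o[:338,400:]=b
cv2.imwrite('pics/c6.png',cv2.convertScaleAbs(o,alpha=1.4))
E
```

```text
t 9.05 tcp bin mm [-29.    3.5] z 95.0 theta 34.9 L [-0.4 44.5] R [-57.6 -37.5] F(bin) [-8.5  2.4] 5.3 tilt [-0.002  0.002 -1.   ]
```

View pics/c6.png

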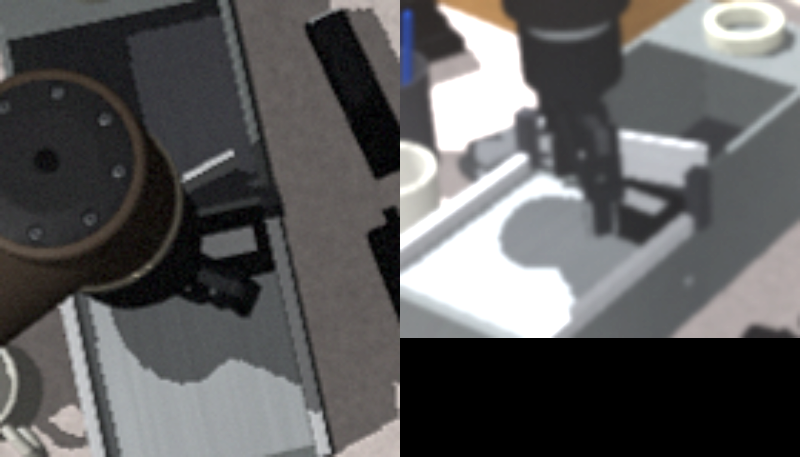

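The left finger is swinging the gate open (edge at crop (233,152)), well ahead of the drive, which is square at the gateway. The contact force is 8.5 N. I'll carry on through.

drive_tool:
  motion:
    - {"travel": [0.12, -0.084, 0], "turn": 0}
    - {"travel": [0.12, -0.084, 0], "turn": 0}
    - {"travel": [0.12, -0.084, 0], "turn": 0}
    - {"travel": [0.12, -0.084, 0], "turn": 0}
    - {"travel": [0.12, -0.084, 0], "turn": 0}
    - {"travel": [0.12, -0.084, 0], "turn": 0}
    - {"travel": [0.12, -0.084, 0], "turn": 0}
    - {"travel": [0.12, -0.084, 0], "turn": 0}

```text
t: 10.15
tcp_pos: [0.588, 0.1946, 0.0954]
tcp_rot: [3.085, -0.574, -0.006]
contact_force: [-12.2, -4.4, 10.0]
opening: 0.0859
grasp_force: 8.3
```

drive_tool:
  motion:
    - {"travel": [0.12, -0.084, 0], "turn": 0}
    - {"travel": [0.12, -0.084, 0], "turn": 0}
    - {"travel": [0.08, -0.056, 0], "turn": 0}
    - {"travel": [0, 0, 0], "turn": 0}
    - {"travel": [0, 0, 0], "turn": 0}

```text
t: 10.78
tcp_pos: [0.6085, 0.1996, 0.0954]
tcp_rot: [3.086, -0.575, -0.003]
contact_force: [-5.1, -3.7, 5.0]
opening: 0.0851
grasp_force: 5.8
```

```bash
python3 - <<'E'
from h import *
where()
a=snap('top','t7.png')['img'][130:290,160:300]; b=snap('side','s7.png')['img'][130:240,220:350]
o=np.zeros((457,800,3),np.uint8); a=cv2.resize(a,(400,457)); b=cv2.resize(b,(400,338)); o[:,:400]=a; o[:338,400:]=b
cv2.imwrite('pics/c7.png',cv2.convertScaleAbs(o,alpha=2))
E
```

```text
t 10.775 tcp bin mm [49.6  2.8] z 95.4 theta 34.9 L [78.2 43.8] R [ 21.  -38.1] F(bin) [-5.8 -2.3] 5.0 tilt [-0.001  0.002 -1.   ]
```

View pics/c7.png

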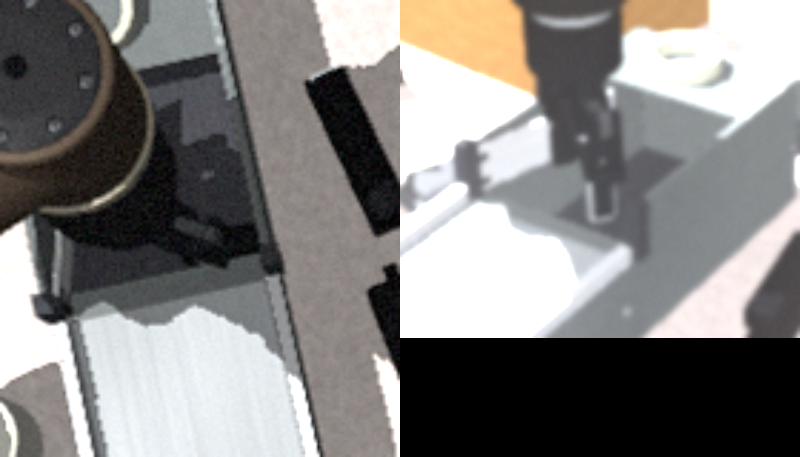

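The feed table is empty, the gate is held open at the left (crop (60,250)), and the right finger is past the drop edge, so the drive has gone into the well. I'll back straight out so the gate follows the finger shut, then lift.

drive_tool:
  motion:
    - {"travel": [-0.16, 0.112, 0], "turn": 0}
    - {"travel": [-0.16, 0.112, 0], "turn": 0}
    - {"travel": [-0.16, 0.112, 0], "turn": 0}
    - {"travel": [-0.16, 0.112, 0], "turn": 0}
    - {"travel": [-0.16, 0.112, 0], "turn": 0}
    - {"travel": [-0.16, 0.112, 0], "turn": 0}
    - {"travel": [-0.16, 0.112, 0], "turn": 0}
    - {"travel": [-0.16, 0.112, 0], "turn": 0}

```text
t: 11.88
tcp_pos: [0.5334, 0.1813, 0.0955]
tcp_rot: [3.088, -0.576, 0.001]
contact_force: [-0.6, -1.7, 1.3]
opening: 0.0856
grasp_force: 1.8
```

drive_tool:
  motion:
    - {"travel": [-0.16, 0.112, 0], "turn": 0}
    - {"travel": [-0.16, 0.112, 0], "turn": 0}
    - {"travel": [-0.16, 0.112, 0], "turn": 0}
    - {"travel": [-0.16, 0.112, 0], "turn": 0}
    - {"travel": [0, 0, -0.5], "turn": 0}
    - {"travel": [0, 0, -1], "turn": 0}
    - {"travel": [0, 0, -1], "turn": 0}
    - {"travel": [0, 0, -0.5], "turn": 0}

```text
t: 12.88
tcp_pos: [0.4959, 0.1731, 0.2483]
tcp_rot: [-3.086, 0.574, -0.004]
contact_force: [-0.2, -0.7, -0.6]
opening: 0.0853
grasp_force: 0.0
```

drive_tool:
  motion:
    - {"travel": [-1, 0, 0], "turn": 0}
    - {"travel": [-0.6, -1, 0], "turn": 0}
    - {"travel": [0, -1, 0], "turn": 0}
    - {"travel": [0, -1, 0], "turn": 0}
    - {"travel": [0, -1, 0], "turn": 0}
    - {"travel": [0, -1, 0], "turn": 0}
    - {"travel": [0, 0, 0], "turn": 0}
    - {"travel": [0, 0, 0], "turn": 0}

```text
t: 13.88
tcp_pos: [0.5104, 0.4344, 0.2446]
tcp_rot: [3.087, -0.575, -0.001]
contact_force: [-0.2, 0.2, 0.1]
opening: 0.0853
grasp_force: 0.0
```

```bash
python3 - <<'E'
from h import *
where()
a=snap('top','t8.png')['img'][100:340,90:310]; b=snap('side','s8.png')['img'][110:310,130:370]
o=np.zeros((436,800,3),np.uint8); a=cv2.resize(a,(400,436)); b=cv2.resize(b,(400,333)); o[:,:400]=a; o[:333,400:]=b
cv2.imwrite('pics/c8.png',cv2.convertScaleAbs(o,alpha=1.8))
E
```

```text
t 13.875 tcp bin mm [ 10.4 254.3] z 244.6 theta 34.9 L [ 39.  295.3] R [-18.2 213.3] F(bin) [-0.1  0.2] 0.1 tilt [-0.     0.001 -1.   ]
```

View pics/c8.png

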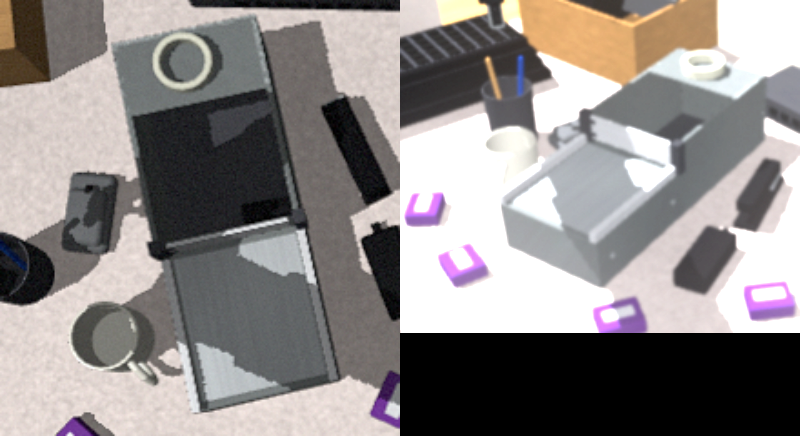

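The gate is shut across the gateway (crop (225,235)). The drive shows as a dark box in the well at (262,212), and everything else is where it was. The arm is clear of everything, so I'm handing the job in.

```bash
python3 -c "
from rig import robot
print(robot.sign_off())"
```

```text
the job is handed in; nothing more can be done
None
```

The drive was pushed through the finger-held gate and is in the bin's well, the gate has swung shut, the bystanders look unmoved, and I handed the job in at about 14 s with the arm clear; no verdict came back.

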